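# Slide the brass inlay into the turned platter and swing the hold-down bar over it

### The job

Without picking anything up, push the loose brass disc across the rim of the turned platter with your fingertips until it drops into the round recess in the middle and lies flat and flush. Then push the wooden hold-down bar round on its pivot until it meets its stop and lies across the disc, and move clear. Never lift the disc off the platter or push it over the outer edge, and leave the other things on the jig and bench where they are.

Things in the scene. Friction and masses are not known exactly. Their poses are not given: they have to be found in the camera images.
- jig: fixed jig: plywood 240 x 240 x 18 mm carrying a dark red turned platter (180 mm diameter, flat top rim 40 mm above the bench). Origin: underside centre, on the bench; z up; yaw within 0.6 rad. In its frame the disc starts on the -x side of the rim, the bar pivots 104 mm out on the +y side and stands open over the +x, +y side. A thin steel stop pin (14 mm above the rim) stands by the pivot
- recess (a point): centre of the flat floor of the round recess in the middle of the platter: 46 mm diameter, 8 mm deep, floor 32 mm above the bench (8 mm below the rim). Axes as the jig's
- inlay: loose brass disc, 40 mm diameter, 8 mm thick, about 85 g, lying flat on the platter's rim clear of the recess (48 to 64 mm from its centre). Origin at the centre of its underside; z along its axis, upward. In the recess its top is level with the rim; if it stays tilted on the edge, a light press on top settles it
- inlay_center (a point): centre of the brass disc, 4 mm above its underside
- bar (a joint): angle of the hold-down bar about its upright pivot, rad: 0 = against its stop, across the middle of the platter along the jig's -y direction; grows to 1.9 as it swings open, anticlockwise from above, towards the jig's +x side. Starts at 1.15 to 1.7. Stiff hinge: it stays where it is left; about 1 N moves it at bar_push
- bar_push (a point): on the middle line of the brown wooden bar, 85 mm from its pivot, at half height. Bar 18 mm wide, 14 mm tall, underside 44 mm and top 58 mm above the bench (4 mm clear of the rim), from 10 mm behind the pivot to 125 mm ahead of it. Its -y axis points from the pivot to the bar's tip; to close, push on its +x side
- bar_pivot (a point): pivot axis of the hold-down bar at the bar's half height, 51 mm above the bench; a 16 mm wide bolt head stands on it up to 68 mm above the bench
- glue_jar: bystander, leave alone: small closed glue jar, 28 mm wide, 42 mm tall, standing on the near right corner of the jig's plywood. Origin at the centre of its underside
- ferrule: bystander, leave alone: short steel tube, 28 mm outside, 22 mm tall, standing on the far right corner of the jig's plywood. Origin at the centre of its underside
- finial: bystander, leave alone: turned dark red finial, 36 mm foot, 68 mm tall, standing on the bench left of the jig. Origin at the centre of its underside
- blank: bystander, leave alone: square wooden turning blank, 200 x 45 x 45 mm, lying on the bench right of the jig. Origin at the centre of its underside
- chisel: bystander, leave alone: turning chisel with a wooden handle, 300 mm long, lying on the bench beyond the jig. Origin at the centre of its underside
- bowl: bystander, leave alone: small dark turned bowl, 120 mm wide, 45 mm tall, on the bench to the left. Origin at the centre of its underside
- puck: bystander, leave alone: pale wooden disc blank, 70 mm wide, 30 mm tall, on the bench to the right. Origin at the centre of its underside

How it is judged:
On the way, in this order (a step that is already met when the one before it is completed fails the run):
1. the disc lies flat at the bottom of the recess while the bar is still open (more than 0.6 rad) (horizontal distance between inlay_center and recess below 0.0045 m and z of inlay_center in the frame of recess between 0.002 and 0.0056 m and angle between inlay's own z axis and vertical below 0.06 rad and value of joint bar above 0.6 rad), for 0.2 s.
2. the bar is swung against its stop over the disc (value of joint bar below 0.08 rad), for 0.2 s.
At the end, for the whole second after the job is handed in: the brass disc lies at rest in the recess, within 4.5 mm of its centre, within 1.6 mm of flush and within 0.06 rad of flat, and the bar is within 0.08 rad of its stop (horizontal distance between inlay_center and recess below 0.0045 m and z of inlay_center in the frame of recess between 0.002 and 0.0056 m and angle between inlay's own z axis and vertical below 0.06 rad and value of joint bar below 0.08 rad and linear speed of inlay below 0.01 m/s); the robot touches nothing.
It fails at once if the disc is lifted more than 10 mm off the rim (z of inlay_center in the frame of recess above 0.022 m).
It fails at once if the disc goes over the platter's outer edge (z of inlay_center in the frame of recess below -0.006 m).
It fails at once if a bystander is moved more than 25 mm or knocked over (distance of any of glue_jar, ferrule, finial, blank, chisel, bowl, puck from where it was at the start of the episode above 0.025 m or angle between any of glue_jar, ferrule, finial, blank, chisel, bowl, puck's own z axis and vertical above 0.5 rad).
It also fails if it takes over 54 s, if anything falls off the work surface, if the arm or the gripper's body presses on something with over 40 N, if the wrist force passes 120 N, or if a joint passes its speed limit or range.

### The arm

A 7-joint arm with a two-finger parallel gripper is mounted at the origin on the work surface. World frame = base frame: x ahead of the robot, y to its left, z up, the work surface at z = 0. Lengths are in m, angles in rad, forces in N, time in s.
With the tool pointing down it reaches from about 0.4 to 0.85 m from the base axis. Payload 4.5 kg.
Tool frame: the origin (TCP) lies midway between the tips of the shut fingers; the grasp point (between the pads) lies 19 mm behind it; z points along the fingers, x is the direction in which the jaws open and shut, and the axes are right-handed (so a half turn about z gives the same grasp; the last joint's range is limited). The gripper opens to 88 mm and grips with 3 to 60 N. Pads are 18 mm wide; open, the fingers measure 123 mm over their backs; the gripper's body (75 mm by 187 mm) begins 45 mm behind the grasp point.
Start: joints at [1.164, 0.689, -0.195, 1.565, 0.157, 0.902, -0.215], TCP at [0.267, -0.565, 0.239] pointing down, gripper open.
Joint ranges: [-3.01, 3.01], [-0.46, 2.08], [-1.47, 1.51], [0.13, 2.56], [-1, 4.14], [0.04, 2.09], [-2.66, 2.66]. Speed limits (rad/s): [2.57, 2.57, 3.14, 3.14, 3.14, 3.14, 3.14].

### API

Orientations are given as a unit quaternion [x, y, z, w].
In Python, from plant import r gives the robot as it stands. The module is installed in compiled form; this text tells all that it offers.
- The arm moves only by the tool play_rows, never from a script. Its argument "increments" is a list of rows, each a list of 7 numbers: the opening, from 0 (shut) to 1 (fully open), then the shift along the tool's x, y, z in mm, then the turn, a rotation vector about the tool's x, y, z in rad. In form: [[hand, dx, dy, dz, wx, wy, wz], ...]. A call has exactly 8 rows; each row shifts and turns the pose as measured when the row begins, along the tool's axes as they then stand; what a row does not reach is not made up. A row lasts 1/8 s, in which the tool goes at most 62.5 mm and 10.7 degrees, less where a joint would pass 70% of its speed; a pose out of reach is approached as far as the arm can. A call is refused whole if a number of a shift passes 62.5 or a number of a turn 0.188, either way. A call with a gripper value outside its range is refused whole. The fingers move at their own pace and stop on an object; "grip_force" is the grip in N (left out, the last holds). Time passes only in rows, so rows that do not move let the fingers close, or fill a call up. It gives the time, the measured TCP pose, the force and the opening at its end, in the units of the state.
- r.get_state(): the state, without advancing time (a new reading comes with each control period).
- r.snapshot(name): name is "side" or "top"; returns the picture (384x512x3 uint8, red, green, blue); there is no depth.
- r.get_calibration(name): a dict with "fx", "fy", "cx", "cy" (pixels), "dist" ([k1, k2, p1, p2, k3] as OpenCV has them; the pictures are not rectified), "R" (3x3) and "t" (3): a world point X has camera coordinates R X + t. Camera axes: x right, y down, z forward; pixel columns grow to the right and rows downward; lengths in m; the calibration is good to about 2 mm. A picture is of the moment at which its call begins. get_calibration takes no time and is no camera call.
- r.finish_job(): hands the job in, once; it reports no verdict.
The state is a dict: "clock": time; "q": joint angles; "qd": joint speeds; "joint_torque": joint torques, N m; "tool_pos": TCP position; "eef_rot": TCP orientation; "contact_force": force on the tool from outside, world axes, zero at the start; "moment": the same for the moment, N m; "opening": opening from 0.0 (shut) to 1.0 (fully open).
Only numpy, scipy, OpenCV 4.12 (cv2) and the standard library are available. Lean on these libraries where they do the work, as an engineer would, in place of code of your own. Each camera call takes 0.05 s, during which the arm holds its last target.

## Working session

There is one attempt and no reset: what is moved stays moved. The work goes in short steps, Python scripts to look and compute and a tool call to move; the robot and the scene stay as the last step left them, time stands still between calls to the robot, and variables do not carry over. Pictures are saved under pics/ and viewed, and the job is handed in when it is done.

Besides the shell and the picture viewer there is one more tool, called after "Call:" in YAML: its name, and indented under it one key for each argument. play_rows: Moves the arm, as the interface text tells. Its arguments: {"type":"object","properties":{"increments":{"type":"array"},"grip_force":{"type":"number"}},"required":["increments"]}

```bash
mkdir -p pics
python3 - <<'E'
from plant import r
import cv2
for n in("side","top"):
    im=r.snapshot(n); cv2.imwrite(f"pics/{n}0.png",im[:,:,::-1])
    c=r.get_calibration(n); print(n,c)
s=r.get_state(); print(s['clock'],s['tool_pos'],s['eef_rot'],s['contact_force'],s['opening'])
E
```

```text
side {'fx': 424.334003041989, 'fy': 424.334003041989, 'cx': 256.5269255501952, 'cy': 188.38743426897233, 'dist': array([-0.14082298,  0.        ,  0.        ,  0.        ,  0.        ]), 'R': array([[-0.98524722, -0.17110062,  0.00353334],
       [-0.1298461 ,  0.73392377, -0.66670525],
       [ 0.11148048, -0.65732829, -0.74531311]]), 't': array([0.59357517, 0.10699374, 1.0474172 ])}
top {'fx': 496.36129139959934, 'fy': 496.36129139959934, 'cx': 252.50104468355843, 'cy': 186.91157462279423, 'dist': array([0.03043289, 0.        , 0.        , 0.        , 0.        ]), 'R': array([[-0.00782595, -0.99979602,  0.01861939],
       [-0.99274218,  0.00553344, -0.12013467],
       [ 0.12000713, -0.01942443, -0.99258298]]), 't': array([-0.00638587,  0.59885074,  1.32536169])}
0.1 [ 0.26637799 -0.56478003  0.23801981] [ 8.44599706e-01 -5.35397693e-01 -7.05358448e-04 -3.86724562e-04] [-0.37455072 -0.74149071  0.01271474] 0.9961194588227316
```

View pics/side0.png

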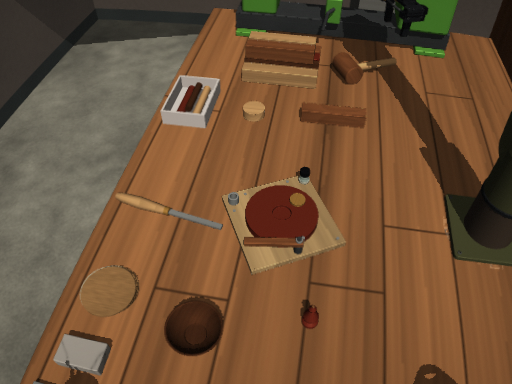

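View pics/top0.png

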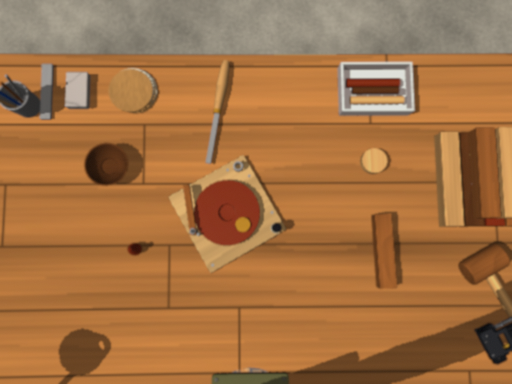

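The top picture shows the disc near (242,225), the recess near (227,212), the bar pivot near (195,231) with its tip near (187,184), the jar at (277,227) and the ferrule at (240,165). I'll zoom in and measure these next.

```bash
cat > h.py <<'E'
import numpy as np, cv2
from plant import r
def ray(n,u,v,z):
    c=r.get_calibration(n);K=np.array([[c['fx'],0,c['cx']],[0,c['fy'],c['cy']],[0,0,1]])
    p=cv2.undistortPoints(np.array([[[u,v]]],float),K,c['dist'])[0,0]
    R=np.array(c['R']);t=np.array(c['t'])
    o=-R.T@t; d=R.T@np.array([p[0],p[1],1]); return o+d*(z-o[2])/d[2]
def proj(n,X):
    c=r.get_calibration(n);K=np.array([[c['fx'],0,c['cx']],[0,c['fy'],c['cy']],[0,0,1]])
    return cv2.projectPoints(np.array(X,float).reshape(-1,1,3),cv2.Rodrigues(np.array(c['R']))[0],np.array(c['t']),K,c['dist'])[0][:,0]
E
python3 - <<'E'
from h import *
for n,(x0,y0,w,h) in {"top":(165,150,130,125),"side":(215,165,135,110)}.items():
    im=cv2.imread(f"pics/{n}0.png"); c=im[y0:y0+h,x0:x0+w]
    cv2.imwrite(f"pics/{n}0z.png",cv2.resize(c,None,fx=4.6,fy=4.6,interpolation=cv2.INTER_CUBIC))
    hsv=cv2.cvtColor(im,cv2.COLOR_BGR2HSV)
    roi=np.zeros(im.shape[:2],np.uint8); roi[y0:y0+h,x0:x0+w]=1
    red=(((hsv[...,0]<6)|(hsv[...,0]>172))&(hsv[...,1]>150)&(roi>0)).astype(np.uint8)
    cs=max(cv2.findContours(red,0,2)[0],key=cv2.contourArea)
    e=cv2.fitEllipse(cv2.convexHull(cs)); print(n,"red",e, ray(n,*e[0],0.04))
    # disc: yellow within hull
    m=np.zeros_like(red); cv2.drawContours(m,[cv2.convexHull(cs)],-1,1,-1)
    y=((hsv[...,0]>14)&(hsv[...,0]<32)&(hsv[...,1]>120)&(m>0)).astype(np.uint8)
    for k in cv2.findContours(y,0,1)[0]:
        if cv2.contourArea(k)>40:
            M=cv2.moments(k); u,v=M['m10']/M['m00'],M['m01']/M['m00']
            print(" disc",u,v,cv2.contourArea(k),cv2.boundingRect(k),ray(n,u,v,0.048))
E
```

```text
top red ((197.0341796875, 213.5074005126953), (3.0515494346618652, 4.399985313415527), 100.05354309082031) [0.52655168 0.14062108 0.04      ]
side red ((281.0662536621094, 215.3192138671875), (60.36708450317383, 72.08399200439453), 94.44061279296875) [0.52945416 0.0732577  0.04      ]
 disc 297.034965034965 199.33916083916083 143.0 (290, 193, 15, 14) [0.49661049 0.02272925 0.048     ]
```

View pics/top0z.png

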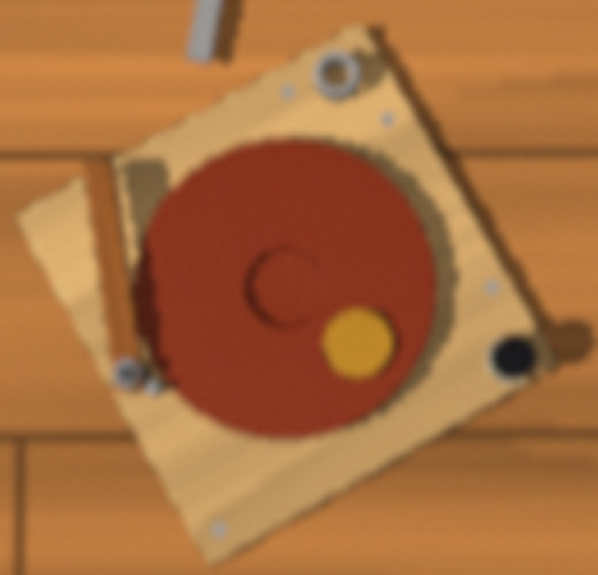

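View pics/side0z.png

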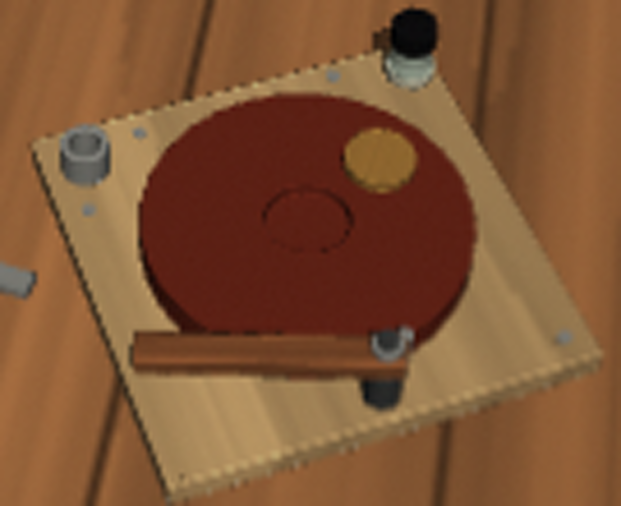

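The zooms show the platter, the recess arc at about (283,287) in the top zoom, the disc at (358,343), the bolt head at (128,373), and the bar reaching up to about (102,160). The top mask's hue range was wrong, so I'll fix it and triangulate.

Run:
```python
from h import *
n="top";im=cv2.imread("pics/top0.png");hsv=cv2.cvtColor(im,cv2.COLOR_BGR2HSV)
print(hsv[200,230],hsv[225,242],hsv[240,230],hsv[200,188])
roi=np.zeros(im.shape[:2],np.uint8); roi[150:275,165:295]=1
red=((hsv[...,0]<9)&(hsv[...,1]>185)&(roi>0)).astype(np.uint8)
red=cv2.morphologyEx(red,cv2.MORPH_OPEN,np.ones((3,3),np.uint8))
cs=max(cv2.findContours(red,0,1)[0],key=cv2.contourArea);h=cv2.convexHull(cs)
e=cv2.fitEllipse(h);print("red",e,ray(n,*e[0],.04))
m=np.zeros_like(red);cv2.drawContours(m,[h],-1,1,-1)
y=((hsv[...,0]>14)&(hsv[...,2]>120)&(cv2.erode(m,np.ones((9,9)))>0)).astype(np.uint8)
for k in cv2.findContours(y,0,1)[0]:
    if cv2.contourArea(k)>40:
        M=cv2.moments(k);u,v=M['m10']/M['m00'],M['m01']/M['m00'];print("disc",u,v,cv2.minEnclosingCircle(k),ray(n,u,v,.048))
T=lambda a,b:(165+(a+.5)/4.6-.5,150+(b+.5)/4.6-.5); S=lambda a,b:(215+(a+.5)/4.6-.5,165+(b+.5)/4.6-.5)
for nm,f,a,b,z in [("recess",T,283,287,.04),("bolt",T,128,373,.068),("bartip",T,99,160,.058),("barmid?",T,112,270,.058),("pin",T,153,385,.054),("cornNW",T,18,213,.018),("cornNE",T,368,28,.018),("cornS",T,212,562,.018),("cornSE",T,565,360,.018),("jar",T,513,357,.042),("ferr",T,338,75,.022)]:
    print(nm,ray("top",*f(a,b),z).round(4))
for nm,a,b,z in [("recess",308,220,.04),("bolt",388,341,.068),("bartipmid",134,340,.058),("platter",307,218,.04),("jar",415,30,.042),("cornL",35,147,.018),("cornB",170,495,.018),("cornR",602,352,.018)]:
    print("S",nm,ray("side",*S(a,b),z).round(4))
```

```text
[  6 195 137] [ 19 200 189] [  6 194 139] [ 13 182 154]
red ((226.75747680664062, 212.156005859375), (63.0612907409668, 64.01103973388672), 87.40679931640625) [0.52967266 0.06013105 0.04      ]
disc 242.41907824222935 224.0557341907824 ((242.5, 224.10000610351562), 7.580342769622803) [0.4967557  0.01777547 0.048     ]
recess [0.5301 0.0618 0.04  ]
bolt [0.4793 0.1499 0.068 ]
bartip [0.604  0.1687 0.058 ]
barmid? [0.5394 0.1606 0.058 ]
pin [0.4727 0.1368 0.054 ]
cornNW [0.5772 0.2215 0.018 ]
cornNE [0.6892 0.0107 0.018 ]
cornS [0.3694 0.1046 0.018 ]
cornSE [ 0.4868 -0.1061  0.018 ]
jar [ 0.4879 -0.0734  0.042 ]
ferr [0.6596 0.029  0.022 ]
S recess [0.5295 0.0642 0.04  ]
S bolt [0.4793 0.1547 0.068 ]
S bartipmid [0.6028 0.1685 0.058 ]
S platter [0.5302 0.0629 0.04  ]
S jar [ 0.4869 -0.084   0.042 ]
S cornL [0.6889 0.0213 0.018 ]
S cornB [0.5741 0.2287 0.018 ]
S cornR [0.3683 0.1073 0.018 ]
```

Call:
play_rows:
  increments:
    - [0.25,0,0,0,0,0,-0.157]
    - [0.25,0,0,0,0,0,-0.157]
    - [0.25,0,0,0,0,0,-0.157]
    - [0.25,-19,-60,0,0,0,0]
    - [0.25,-19,-60,0,0,0,0]
    - [0.25,-19,-60,0,0,0,0]
    - [0.25,-19,-60,0,0,0,0]
    - [0.25,-19,-60,0,0,0,0]

```text
clock: 1.1
tool_pos: [0.3683, -0.2706, 0.2349]
eef_rot: [0.947, -0.321, -0.002, -0.001]
contact_force: [1.1, -0.3, -0.0]
opening: 0.249
```

```bash
cat >> h.py <<'E'
from scipy.spatial.transform import Rotation as Ro
def delta(target,xdir=None):
    s=r.get_state();R=Ro.from_quat(s['eef_rot']);M=R.as_matrix()
    d=np.array(target)-s['tool_pos']
    print("t",round(s['clock'],2),"pos",np.round(s['tool_pos'],4),"open",round(s['opening'],3),"F",np.round(s['contact_force'],1))
    print("tool x",M[:,0].round(3),"y",M[:,1].round(3),"z",M[:,2].round(3))
    print("delta tool mm",(M.T@d*1000).round(1))
    if xdir is not None:
        x=np.array([xdir[0],xdir[1],0]);x/=np.linalg.norm(x);z=np.array([0,0,-1.]);Rt=np.stack([x,np.cross(z,x),z],1)
        print("turn",(R.inv()*Ro.from_matrix(Rt)).as_rotvec().round(3),"delta in turned frame",(Rt.T@d*1000).round(1))
E
python3 -c "
from h import *
delta([.4716,-.0146,.12],[.79,-.613])"
```

```text
t 1.1 pos [ 0.3683 -0.2706  0.2349] open 0.249 F [ 1.1 -0.3 -0. ]
tool x [ 0.793 -0.609 -0.004] y [-0.609 -0.793 -0.001] z [-0.003  0.003 -1.   ]
delta tool mm [ -73.3 -265.9  115.5]
turn [-0.001  0.004  0.006] delta in turned frame [ -75.3 -265.6  114.9]
```

Call:
play_rows:
  increments:
    - [0.25,-15,-53,0,0,0,0]
    - [0.25,-15,-53,0,0,0,0]
    - [0.25,-15,-53,0,0,0,0]
    - [0.25,-15,-53,30,0,0,0]
    - [0.25,-12,-40,40,0,0,0]
    - [0.25,0,0,30,0,0,0]
    - [0.25,0,0,25,0,0,0]
    - [0.25,0,0,0,0,0,0]

```text
clock: 2.1
tool_pos: [0.4691, -0.0125, 0.1079]
eef_rot: [0.949, -0.316, -0.0, -0.003]
contact_force: [0.9, 0.2, 1.1]
opening: 0.249
```

Run:
```python
from h import *
delta([.4716,-.0146,.0425],[.79,-.613])
s=r.get_state();M=Ro.from_quat(s['eef_rot']).as_matrix()
P=[s['tool_pos']+M@np.array([sx*.011,sy*.009,0]) for sx in(1,-1) for sy in(1,-1)]+[s['tool_pos']+M@np.array([sx*.0285,sy*.009,0]) for sx in(1,-1) for sy in(1,-1)]
for n in("side","top"):
    im=cv2.cvtColor(r.snapshot(n),cv2.COLOR_RGB2BGR);cv2.imwrite(f"pics/{n}1.png",im)
    x0,y0=(235,140) if n=="side" else (190,150)
    z=cv2.resize(im[y0:y0+110,x0:x0+120],None,fx=5,fy=5,interpolation=cv2.INTER_CUBIC)
    for p in proj(n,P): 
        c=((p-[x0,y0]+.5)*5-.5).round().astype(int); cv2.circle(z,tuple(int(v) for v in c),2,(0,255,0),-1)
    cv2.imwrite(f"pics/{n}1z.png",z)
```

```text
t 2.1 pos [ 0.4691 -0.0125  0.1079] open 0.249 F [0.9 0.2 1.1]
tool x [ 0.8   -0.6   -0.002] y [-0.6   -0.8   -0.006] z [ 0.002  0.007 -1.   ]
delta tool mm [ 3.5  0.6 65.3]
turn [-0.006  0.002  0.016] delta in turned frame [ 3.3  0.1 65.4]
```

View pics/side1z.png

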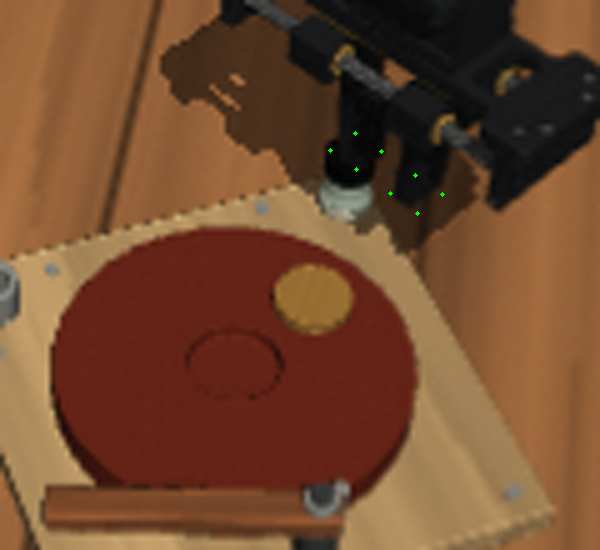

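View pics/top1z.png

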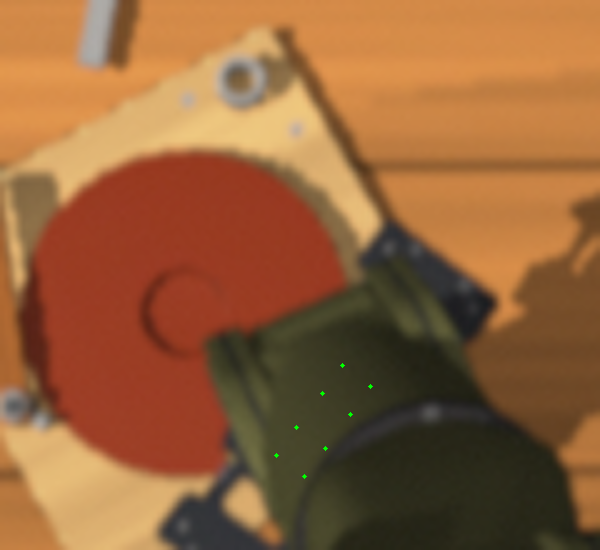

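The side view shows the right fingertip at zoom (416,203), within about 2 mm of where it projects. The top view is blocked by the hand. I'll lower behind the disc and compare again at that height.

Call:
play_rows:
  increments:
    - [0.25,2,0,20,0,0,0.008]
    - [0.25,0,0,20,0,0,0.008]
    - [0.25,0,0,15,0,0,0]
    - [0.25,0,0,6,0,0,0]
    - [0.25,0,0,3,0,0,0]
    - [0.25,0,0,0,0,0,0]
    - [0.25,0,0,0,0,0,0]
    - [0.25,0,0,0,0,0,0]

```text
clock: 3.2
tool_pos: [0.4781, -0.016, 0.0514]
eef_rot: [0.945, -0.327, 0.008, -0.007]
contact_force: [0.3, -0.6, -0.4]
opening: 0.249
```

```bash
cat >> h.py <<'E'
def look(tag,n="side",box=(235,140,120,110),P=None,sc=5):
    im=cv2.cvtColor(r.snapshot(n),cv2.COLOR_RGB2BGR);x0,y0,w,hh=box
    z=cv2.resize(im[y0:y0+hh,x0:x0+w],None,fx=sc,fy=sc,interpolation=cv2.INTER_CUBIC)
    if P is not None:
        for p in proj(n,P):
            c=((p-[x0,y0]+.5)*sc-.5).round().astype(int);cv2.circle(z,(int(c[0]),int(c[1])),2,(0,255,0),-1)
    cv2.imwrite(f"pics/{tag}.png",z);return im
E
python3 - <<'E'
from h import *
delta([.4719,-.0114,.0425],[.784,-.621])
s=r.get_state();M=Ro.from_quat(s['eef_rot']).as_matrix()
P=[s['tool_pos']+M@np.array([sx,sy*.009,0]) for sx in(.011,-.011,.0285,-.0285) for sy in(1,-1)]
look("side2",P=P,box=(265,160,75,65),sc=8)
E
```

```text
t 3.2 pos [ 0.4781 -0.016   0.0514] open 0.249 F [ 0.3 -0.6 -0.4]
tool x [ 0.786 -0.619  0.012] y [-0.618 -0.786 -0.018] z [ 0.021  0.007 -1.   ]
delta tool mm [-7.8  0.4  8.8]
turn [-0.019 -0.012  0.003] delta in turned frame [-7.7  0.3  8.9]
```

View pics/side2.png

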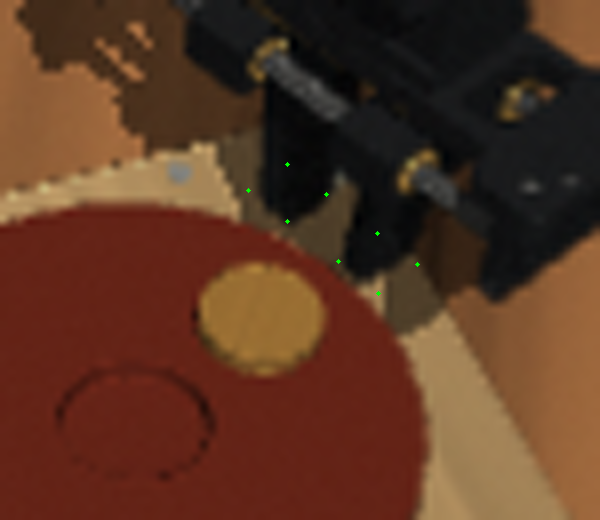

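Call:
play_rows:
  increments:
    - [0.25,-4,0,0,-0.01,-0.006,0]
    - [0.25,-4,0,0,-0.008,-0.006,0]
    - [0.25,0,0,3,0,0,0]
    - [0.25,0,0,3,0,0,0]
    - [0.25,0,0,2,0,0,0]
    - [0.25,0,0,0,0,0,0]
    - [0.25,0,0,0,0,0,0]
    - [0.25,0,0,0,0,0,0]

```text
clock: 4.25
tool_pos: [0.4712, -0.0106, 0.0426]
eef_rot: [0.945, -0.327, -0.001, 0.0]
contact_force: [0.0, 0.4, 0.1]
opening: 0.25
```

Run:
```python
from h import *
delta([.4717,-.0097,.0425],[.780,-.626])
```

```text
t 4.25 pos [ 0.4712 -0.0106  0.0426] open 0.25 F [0.  0.4 0.1]
tool x [ 0.786 -0.618 -0.002] y [-0.618 -0.786  0.001] z [-0.002  0.    -1.   ]
delta tool mm [-0.2 -1.   0.1]
turn [0.001 0.002 0.01 ] delta in turned frame [-0.2 -1.   0.1]
```

Call:
play_rows:
  increments:
    - [0.25,0,-5,0,0,0,0.01]
    - [0.25,0,-5,0,0,0,0]
    - [0.25,0,-5,0,0,0,0]
    - [0.25,0,-5,0,0,0,0]
    - [0.25,0,-5,0,0,0,0]
    - [0.25,0,-5,0,0,0,0]
    - [0.25,0,-5,0,0,0,0]
    - [0.25,0,0,0,0,0,0]

```text
clock: 5.25
tool_pos: [0.4947, 0.0189, 0.0427]
eef_rot: [0.943, -0.332, -0.001, 0.0]
contact_force: [-0.4, -0.2, 0.4]
opening: 0.247
```

Run:
```python
from h import *
g=np.array([.530,.063])-.0257*np.array([.626,.780])
delta([*g,.0425],[.780,-.626])
look("side3",box=(255,160,85,70),sc=7)
```

```text
t 5.25 pos [0.4947 0.0189 0.0427] open 0.247 F [-0.4 -0.2  0.4]
tool x [ 0.779 -0.627 -0.002] y [-0.627 -0.779  0.001] z [-0.002  0.    -1.   ]
delta tool mm [ -0.1 -30.7   0.2]
turn [ 0.001  0.002 -0.001] delta in turned frame [ -0.1 -30.7   0.2]
```

View pics/side3.png

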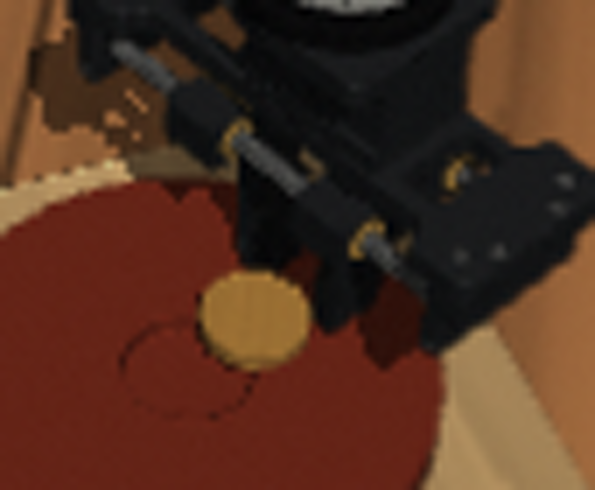

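```bash
cat >> h.py <<'E'
def disc(im,n="side",z=.048):
    hsv=cv2.cvtColor(im,cv2.COLOR_BGR2HSV);m=((hsv[...,0]>14)&(hsv[...,0]<32)&(hsv[...,1]>110)&(hsv[...,2]>90)).astype(np.uint8)
    m=cv2.morphologyEx(m,cv2.MORPH_OPEN,np.ones((3,3),np.uint8))
    for k in cv2.findContours(m,0,1)[0]:
        a=cv2.contourArea(k);M=cv2.moments(k)
        if a<60: continue
        u,v=M['m10']/a,M['m01']/a;p=ray(n,u,v,z)
        if a<260 and np.hypot(p[0]-.53,p[1]-.063)<.085:
            print("disc",n,round(u,1),round(v,1),a,cv2.boundingRect(k),p.round(4),cv2.fitEllipse(k))
E
python3 - <<'E'
from h import *
im=cv2.imread("pics/side0.png");disc(im)
im=cv2.cvtColor(r.snapshot("side"),cv2.COLOR_RGB2BGR);disc(im)
x=proj("side",[[.5295,.0635,.04]]);print(x, ((x-[255,160])+.5)*7)
P=[[.5295+.023*np.cos(t),.0635+.023*np.sin(t),.04] for t in np.arange(0,6.28,.2)]
look("side4",box=(255,160,85,70),sc=7,P=P)
E
```

```text
disc side 297.2 199.1 137.0 (290, 193, 15, 13) [0.4963 0.022  0.048 ] ((297.1717224121094, 199.14605712890625), (12.1664400100708, 14.58349895477295), 103.37196350097656)
disc side 291.0 205.1 143.0 (284, 199, 15, 13) [0.5092 0.0438 0.048 ] ((290.9801025390625, 205.11973571777344), (12.537508010864258, 14.71445083618164), 99.24173736572266)
[[281.58198713 212.21888137]] [[189.57390989 369.03216956]]
```

View pics/side4.png

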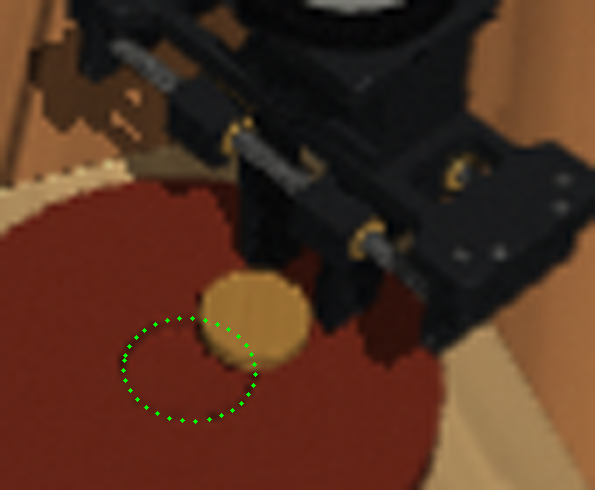

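Call:
play_rows:
  increments:
    - [0.25,0.5,-4,0,0,0,0]
    - [0.25,0.5,-4,0,0,0,0]
    - [0.25,0.5,-4,0,0,0,0]
    - [0.25,0.5,-4,0,0,0,0]
    - [0.25,0.5,-3,0,0,0,0]
    - [0.25,0.5,0,0,0,0,0]
    - [0.25,0,0,0,0,0,0]
    - [0.25,0,0,0,0,0,0]

```text
clock: 6.4
tool_pos: [0.5089, 0.0318, 0.0426]
eef_rot: [0.943, -0.333, -0.002, 0.001]
contact_force: [-0.0, 0.0, -1.1]
opening: 0.252
```

Run:
```python
from h import *
g=np.array([.5305,.0593])-.0257*np.array([.626,.780])
delta([*g,.0425],[.780,-.626])
P=[[.5295+.023*np.cos(t),.0635+.023*np.sin(t),.04] for t in np.arange(0,6.28,.2)]
disc(look("side5",box=(255,160,85,70),sc=7,P=P))
```

```text
t 6.4 pos [0.5089 0.0318 0.0426] open 0.252 F [-0.   0.  -1.1]
tool x [ 0.779 -0.627 -0.002] y [-0.627 -0.779  0.003] z [-0.004 -0.001 -1.   ]
delta tool mm [-0.4 -9.3  0.1]
turn [ 0.003  0.002 -0.002] delta in turned frame [-0.4 -9.3  0.1]
disc side 284.7 208.4 153.0 (277, 202, 16, 14) [0.5232 0.0569 0.048 ] ((284.6371765136719, 208.43026733398438), (13.00888442993164, 15.198721885681152), 100.10562133789062)
```

View pics/side5.png

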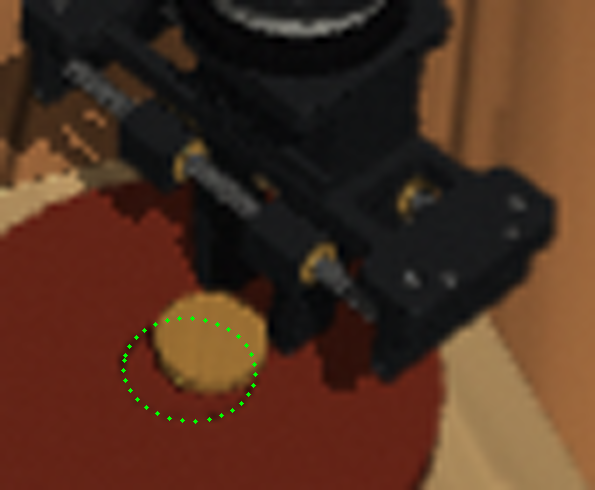

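The disc is seated in the two fingertips and in line, with about 9 mm left to go.

Call:
play_rows:
  increments:
    - [0.25,0.4,-3,0,0,0,0]
    - [0.25,0.4,-3,0,0,0,0]
    - [0.25,0,-2.5,0,0,0,0]
    - [0.25,0,0,0,0,0,0]
    - [0.25,0,0,0,0,0,0]
    - [0.25,0,0,0,0,0,0]
    - [0.25,0,0,0,0,0,0]
    - [0.25,0,0,0,0,0,0]

```text
clock: 7.45
tool_pos: [0.5155, 0.0383, 0.0426]
eef_rot: [0.943, -0.333, -0.001, 0.001]
contact_force: [0.2, -0.3, -0.7]
opening: 0.253
```

Run:
```python
from h import *
g=np.array([.5305,.0593])-.0257*np.array([.626,.780])
delta([*g,.0425],[.780,-.626])
P=[[.5295+.023*np.cos(t),.0635+.023*np.sin(t),.04] for t in np.arange(0,6.28,.2)]
im=look("side6",box=(255,160,85,70),sc=7,P=P);disc(im,z=.04)
```

```text
t 7.45 pos [0.5155 0.0383 0.0426] open 0.253 F [ 0.2 -0.3 -0.7]
tool x [ 0.779 -0.627 -0.002] y [-0.627 -0.779  0.002] z [-0.003 -0.001 -1.   ]
delta tool mm [-1.5 -0.   0.1]
turn [ 0.002  0.002 -0.002] delta in turned frame [-1.5 -0.   0.1]
disc side 281.6 211.1 169.0 (274, 204, 16, 15) [0.5299 0.0599 0.04  ] ((281.6190185546875, 211.05198669433594), (14.167590141296387, 15.332585334777832), 86.97766876220703)
```

View pics/side6.png

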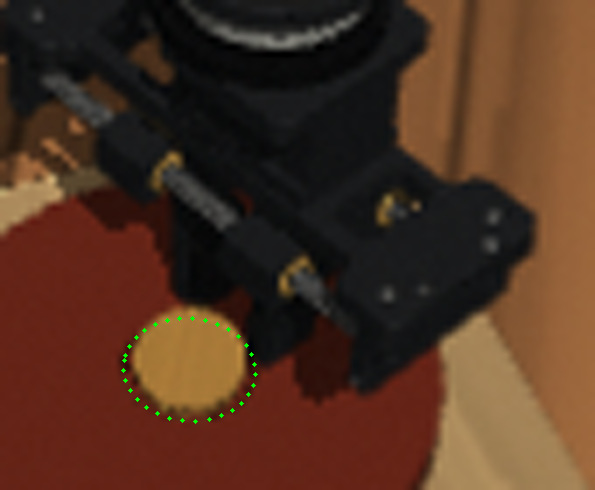

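The front edge has dropped and the back is still up, so the disc is tilted. I'll nudge it a little further, then back off and look.

Call:
play_rows:
  increments:
    - [0.25,0,-1.5,0,0,0,0]
    - [0.25,0,-1,0,0,0,0]
    - [0.25,0,0,0,0,0,0]
    - [0.25,0,0,0,0,0,0]
    - [0.25,0,5,0,0,0,0]
    - [0.25,0,10,-10,0,0,0]
    - [0.25,0,10,-10,0,0,0]
    - [0,0,0,0,0,0,0]

```text
clock: 8.5
tool_pos: [0.5, 0.0187, 0.0643]
eef_rot: [0.943, -0.333, -0.001, 0.001]
contact_force: [-0.3, -0.3, 0.5]
opening: 0.161
```

Run:
```python
from h import *
delta([.531,.0590,.0425],[.780,-.626])
P=[[.5295+.023*np.cos(t),.0635+.023*np.sin(t),.04] for t in np.arange(0,6.28,.2)]
im=look("side7",box=(255,160,85,70),sc=7,P=P);disc(im,z=.04)
```

```text
t 8.5 pos [0.5    0.0187 0.0643] open 0.161 F [-0.3 -0.3  0.5]
tool x [ 0.778 -0.628 -0.002] y [-0.628 -0.778  0.003] z [-0.003 -0.001 -1.   ]
delta tool mm [ -1.2 -50.9  21.7]
turn [ 0.003  0.002 -0.003] delta in turned frame [ -1.1 -50.8  21.8]
disc side 281.4 212.3 151.5 (274, 206, 16, 14) [0.5298 0.0639 0.04  ] ((281.4261169433594, 212.3209686279297), (12.958266258239746, 15.092388153076172), 95.10645294189453)
```

View pics/side7.png

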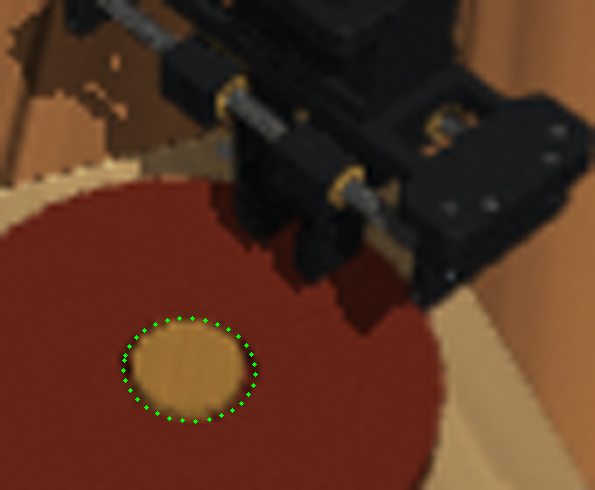

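It looks flush: at rim height the centroid is (.5298,.0639) against the recess at (.5295,.0635). The height-to-width ratio is slightly ambiguous, so I'll give it the light settling press.

Call:
play_rows:
  increments:
    - [0,0,0,0,0,0,0]
    - [0,0,-20,0,0,0,0]
    - [0,-1,-20,0,0,0,0]
    - [0,0,-11,5,0,0,0]
    - [0,0,0,7,0,0,0]
    - [0,0,0,6,0,0,0]
    - [0,0,0,2,0,0,0]
    - [0,0,0,0,0,0,0]

```text
clock: 9.55
tool_pos: [0.5306, 0.0592, 0.0411]
eef_rot: [0.943, -0.333, -0.003, 0.002]
contact_force: [0.1, -0.0, -0.5]
opening: 0.002
```

Run:
```python
from h import *
delta([.531,.0590,.040],[.780,-.626])
```

```text
t 9.55 pos [0.5306 0.0592 0.0411] open 0.002 F [ 0.1 -0.  -0.5]
tool x [ 0.778 -0.629 -0.004] y [-0.629 -0.778  0.006] z [-0.007 -0.003 -1.   ]
delta tool mm [ 0.4 -0.1  1.1]
turn [ 0.006  0.004 -0.004] delta in turned frame [ 0.4 -0.1  1.1]
```

No contact down to z = 0.0411 with the shut fingers over the disc, so it isn't proud. I'll press lightly, lift, and move to the far side of the bar.

Call:
play_rows:
  increments:
    - [0,0,0,1.2,0,0,0]
    - [0,0,0,0.5,0,0,0]
    - [0,0,0,0,0,0,0]
    - [0,0,0,-15,0,0,0]
    - [0,0,0,-30,0,0,0]
    - [0,-18,-25,-18,0,0,0]
    - [0,-18,-30,0,0,0,0]
    - [0,-18,-30,0,0,0,0]

```text
clock: 10.55
tool_pos: [0.5441, 0.1565, 0.109]
eef_rot: [0.941, -0.338, -0.001, 0.003]
contact_force: [0.1, 0.4, 0.4]
opening: 0.001
```

Run:
```python
from h import *
delta([.548,.197,.11],[.780,-.626])
delta([.548,.197,.05],[.780,-.626])
P=[[.5295+.020*np.cos(t),.0635+.020*np.sin(t),.04] for t in np.arange(0,6.28,.2)]
im=look("side8",box=(215,160,125,105),sc=6,P=P);disc(im,z=.04)
```

```text
t 10.55 pos [0.5441 0.1565 0.109 ] open 0.001 F [0.1 0.4 0.4]
tool x [ 0.772 -0.636  0.   ] y [-0.636 -0.772  0.006] z [-0.004 -0.005 -1.   ]
delta tool mm [-22.7 -33.7  -1.2]
turn [ 0.006 -0.    -0.013] delta in turned frame [-22.3 -34.   -1. ]
t 10.55 pos [0.5441 0.1565 0.109 ] open 0.001 F [0.1 0.4 0.4]
tool x [ 0.772 -0.636  0.   ] y [-0.636 -0.772  0.006] z [-0.004 -0.005 -1.   ]
delta tool mm [-22.7 -34.1  58.8]
turn [ 0.006 -0.    -0.013] delta in turned frame [-22.3 -34.   59. ]
```

View pics/side8.png

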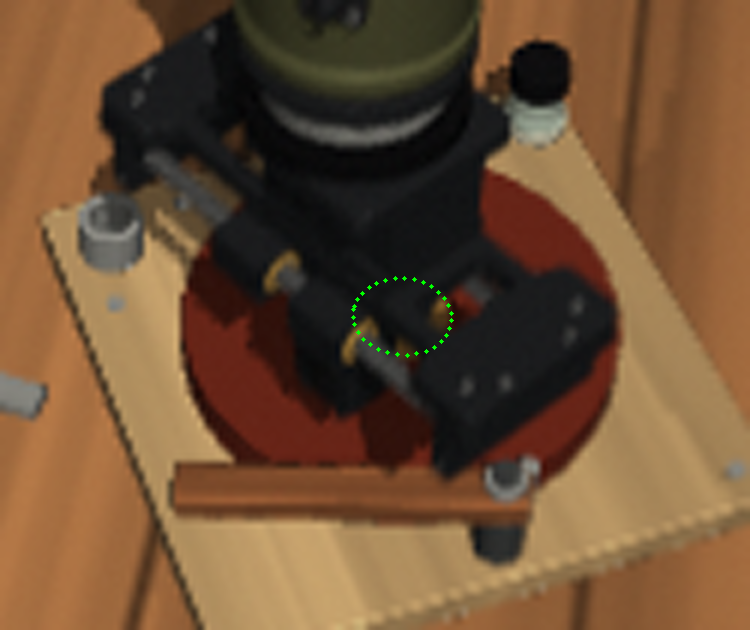

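The hand hides the disc here. The bar is still open. I'll cross over it at height and go down on its far side.

Call:
play_rows:
  increments:
    - [0,-12,-17,0,0,0,0]
    - [0,-11,-17,0,0,0,0]
    - [0,0,0,0,0,0,0]
    - [0,0,0,20,0,0,0]
    - [0,0,0,20,0,0,0]
    - [0,0,0,15,0,0,0]
    - [0,0,0,4,0,0,0]
    - [0,0,0,0,0,0,0]

```text
clock: 11.6
tool_pos: [0.5499, 0.2012, 0.0518]
eef_rot: [0.942, -0.336, 0.001, 0.001]
contact_force: [0.8, -0.2, 1.1]
opening: 0.003
```

Run:
```python
from h import *
delta([.548,.197,.05])
s=r.get_state();M=Ro.from_quat(s['eef_rot']).as_matrix()
piv=np.array([.480,.150])
prev=s['tool_pos'][:2]
for th in [1.21,1.0,.8,.6,.4,.2,.1,0]:
    u=np.array([np.cos(th-1.062),np.sin(th-1.062)]);n=np.array([-u[1],u[0]])
    d=abs(np.arctan2(u[1],u[0])-np.arctan2(M[1,0],M[0,0]));sup=.009*np.cos(d)+.0175*np.sin(d)
    p=piv+.075*u+(.009+sup)*n
    print(th,p.round(4),"step",(M[:2,:2].T@(p-prev)*1000).round(1));prev=p
P=[[.5295+.020*np.cos(t),.0635+.020*np.sin(t),.04] for t in np.arange(0,6.28,.2)]
im=look("side9",box=(215,160,125,105),sc=6);disc(im,z=.04)
```

```text
t 11.6 pos [0.5499 0.2012 0.0518] open 0.003 F [ 0.8 -0.2  1.1]
tool x [ 0.774 -0.633  0.002] y [-0.633 -0.774  0.001] z [ 0.001 -0.002 -1.   ]
delta tool mm [1.2 4.5 1.8]
1.21 [0.5501 0.1888] step [8.1 9.5]
1.0 [0.5565 0.1718] step [15.7  9. ]
0.8 [0.5588 0.1541] step [12.9 12.3]
0.6 [0.5568 0.136 ] step [10.  15.3]
0.4 [0.5505 0.1184] step [ 6.2 17.6]
0.2 [0.5447 0.1067] step [ 3.  12.7]
0.1 [0.5413 0.1013] step [0.8 6.3]
0 [0.5373 0.0961] step [0.2 6.5]
```

View pics/side9.png

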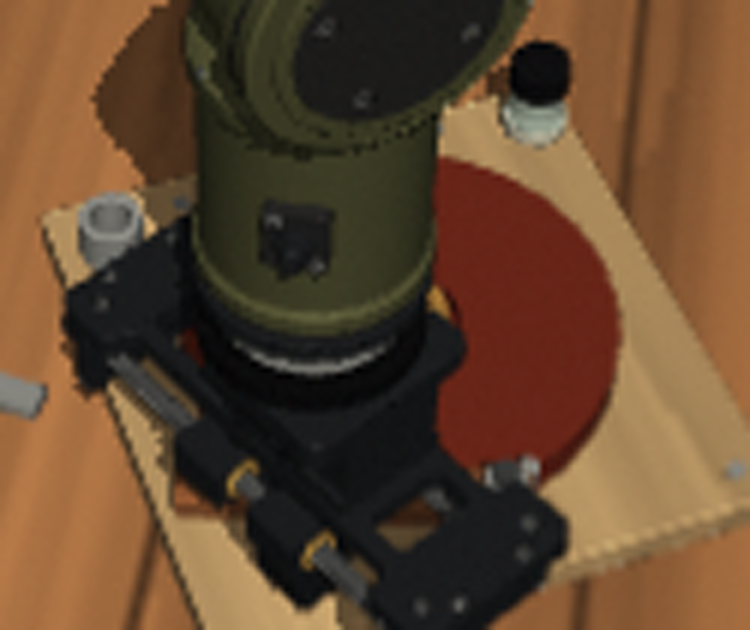

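Call:
play_rows:
  increments:
    - [0,4,5,1.5,0,0,0]
    - [0,4,4.5,0,0,0,0]
    - [0,8,4.5,0,0,0,0]
    - [0,8,4.5,0,0,0,0]
    - [0,6.5,6,0,0,0,0]
    - [0,6.5,6,0,0,0,0]
    - [0,5,7.5,0,0,0,0]
    - [0,5,7.5,0,0,0,0]

```text
clock: 12.65
tool_pos: [0.5589, 0.1335, 0.052]
eef_rot: [0.942, -0.336, 0.002, -0.001]
contact_force: [-0.3, 0.8, -0.4]
opening: 0.002
```

Run:
```python
from h import *
delta([.5447,.1067,.05],[.774,-.633])
delta([.5373,.0961,.05])
look("side10",box=(215,160,125,105),sc=6)
```

```text
t 12.65 pos [0.5589 0.1335 0.052 ] open 0.002 F [-0.3  0.8 -0.4]
tool x [ 0.775 -0.632  0.002] y [-0.632 -0.775 -0.003] z [ 0.004  0.001 -1.   ]
delta tool mm [ 6.  29.8  1.9]
turn [-0.003 -0.002  0.001] delta in turned frame [ 6.  29.8  2. ]
t 12.65 pos [0.5589 0.1335 0.052 ] open 0.002 F [-0.3  0.8 -0.4]
tool x [ 0.775 -0.632  0.002] y [-0.632 -0.775 -0.003] z [ 0.004  0.001 -1.   ]
delta tool mm [ 6.9 42.7  1.9]
```

View pics/side10.png

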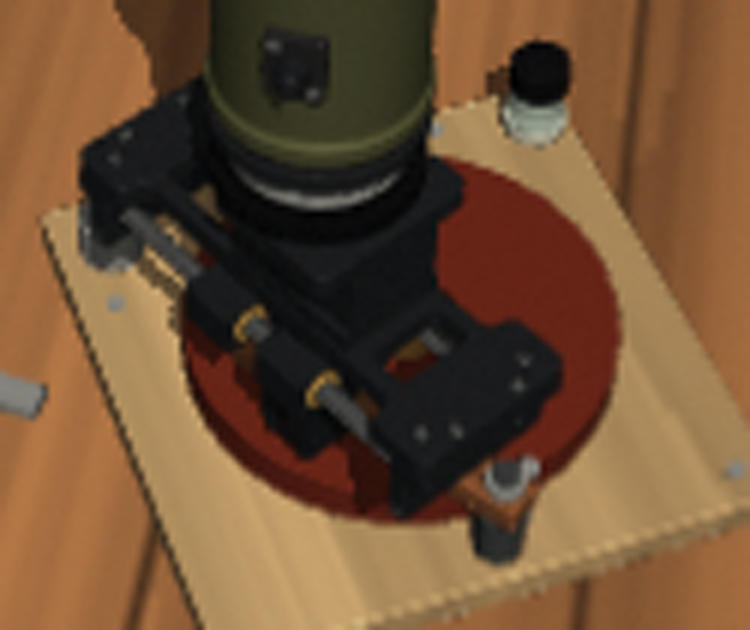

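The bar is swinging, with about 43 mm left along tool y. I'll continue up to just short of the stop.

Call:
play_rows:
  increments:
    - [0,2,6,1,0,0,0]
    - [0,2,6,0,0,0,0]
    - [0,2,6,0,0,0,0]
    - [0,1,6,0,0,0,0]
    - [0,0,6,0,0,0,0]
    - [0,0,5,0,0,0,0]
    - [0,0,3,0,0,0,0]
    - [0,0,2,0,0,0,0]

```text
clock: 13.7
tool_pos: [0.5386, 0.0948, 0.0511]
eef_rot: [0.942, -0.336, 0.003, -0.001]
contact_force: [0.8, 3.2, 0.2]
opening: 0.004
```

Run:
```python
from h import *
delta([.5373,.0961,.05])
look("side11",box=(215,160,125,105),sc=6)
```

```text
t 13.7 pos [0.5386 0.0948 0.0511] open 0.004 F [0.8 3.2 0.2]
tool x [ 0.774 -0.633  0.004] y [-0.633 -0.774 -0.005] z [ 0.006  0.001 -1.   ]
delta tool mm [-1.9 -0.2  1.1]
```

View pics/side11.png

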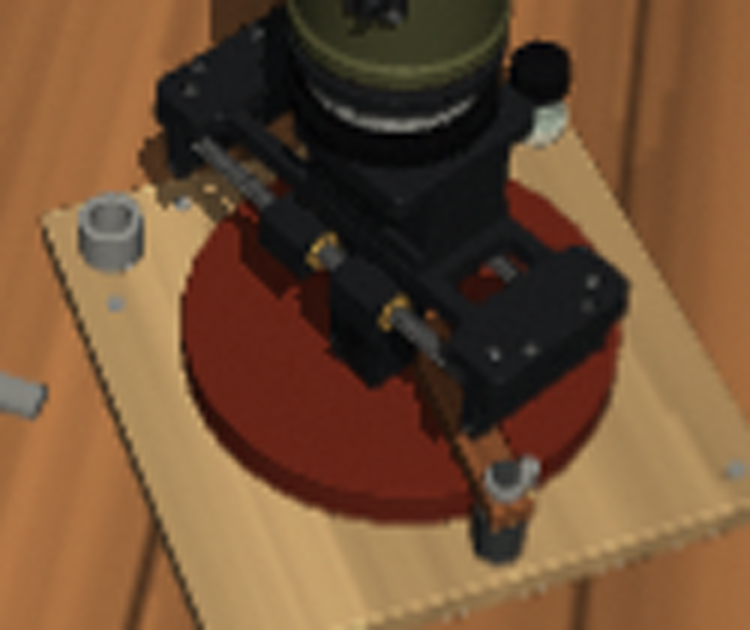

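Call:
play_rows:
  increments:
    - [0,-0.7,2,0,0,0,0]
    - [0,-0.7,2,0,0,0,0]
    - [0,-0.7,2,0,0,0,0]
    - [0,0,0,0,0,0,0]
    - [0,0,0,0,0,0,0]
    - [0,0,0,0,0,0,0]
    - [0,0,0,0,0,0,0]
    - [0,0,0,0,0,0,0]

```text
clock: 14.75
tool_pos: [0.5385, 0.0949, 0.0517]
eef_rot: [0.942, -0.335, 0.007, -0.006]
contact_force: [2.0, 2.7, -1.2]
opening: 0.003
```

Call:
play_rows:
  increments:
    - [0,-0.7,2,0,0,0,0]
    - [0,-0.7,2,0,0,0,0]
    - [0,-0.7,2,0,0,0,0]
    - [0,0,0,0,0,0,0]
    - [0,0,0,0,0,0,0]
    - [0,0,0,0,0,0,0]
    - [0,0,0,0,0,0,0]
    - [0,0,0,0,0,0,0]

```text
clock: 15.75
tool_pos: [0.5385, 0.0949, 0.0522]
eef_rot: [0.942, -0.335, 0.011, -0.011]
contact_force: [3.4, 3.0, -2.4]
opening: 0.008
```

The tool has stalled at (.5385,.0949), so the bar looks to be on its stop. I'll back off, rise and look.

Call:
play_rows:
  increments:
    - [0,3,-8,0,0,0,0]
    - [0,4,-10,0,0,0,0]
    - [0,4,-10,-10,0,0,0]
    - [0,0,0,-40,0,0,0]
    - [0,0,0,-50,0,0,0]
    - [0,50,0,-20,0,0,0]
    - [0,60,0,0,0,0,0]
    - [0,60,0,0,0,0,0]

```text
clock: 16.75
tool_pos: [0.691, 0.0017, 0.1777]
eef_rot: [0.944, -0.331, 0.004, -0.005]
contact_force: [0.4, 0.2, -0.2]
opening: 0.006
```

Call:
play_rows:
  increments:
    - [0,60,20,0,0,0,0]
    - [0,60,20,0,0,0,0]
    - [0,50,20,0,0,0,0]
    - [0,50,20,0,0,0,0]
    - [0,0,0,0,0,0,0]
    - [0,0,0,0,0,0,0]
    - [0,0,0,0,0,0,0]
    - [0,0,0,0,0,0,0]

```text
clock: 17.75
tool_pos: [0.8115, -0.2036, 0.1741]
eef_rot: [0.943, -0.332, -0.002, -0.004]
contact_force: [0.7, -0.9, 0.3]
opening: 0.002
```

Run:
```python
from h import *
delta([.5373,.0961,.05])
look("side12",box=(215,160,135,110),sc=5.5)
im=look("top12","top",box=(165,150,130,125),sc=4.6)
```

```text
t 17.75 pos [ 0.8115 -0.2036  0.1741] open 0.002 F [ 0.7 -0.9  0.3]
tool x [ 0.78  -0.626 -0.007] y [-0.626 -0.78  -0.006] z [-0.002  0.009 -1.   ]
delta tool mm [-400.6  -61.2  127.1]
```

View pics/side12.png

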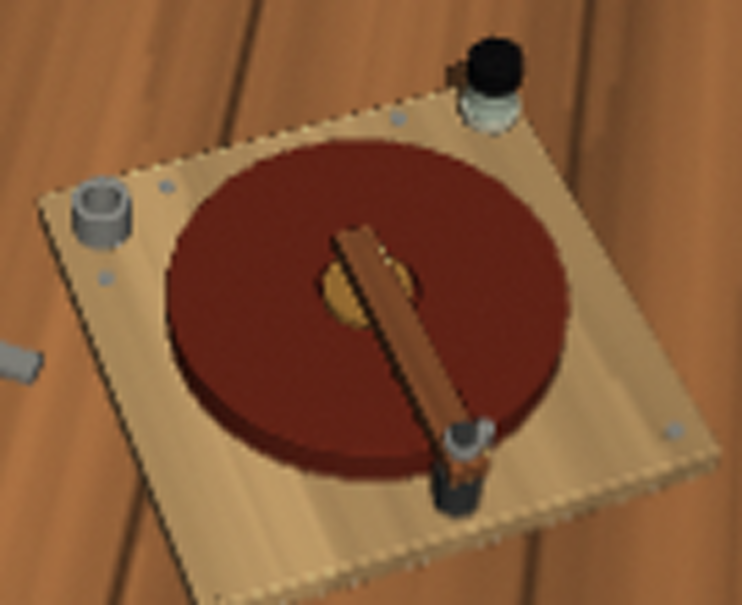

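View pics/top12.png

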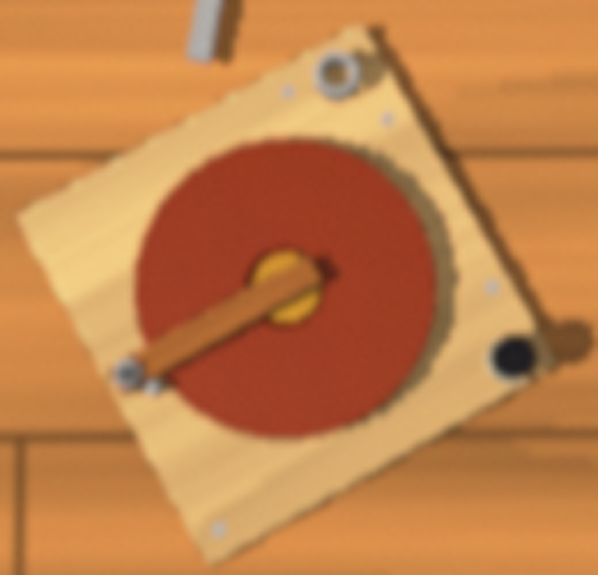

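Both views show the bar across the disc. Next I'll check the bar's angle numerically, using the bar's outline in both pictures.

Run:
```python
from h import *
T=lambda a,b:(165+(a+.5)/4.6-.5,150+(b+.5)/4.6-.5); S=lambda a,b:(215+(a+.5)/5.5-.5,165-5+(b+.5)/5.5-.5)
a=ray("top",*T(128,373),.068)[:2];b=ray("top",*T(317,272),.058)[:2];c=ray("top",*T(283,287),.04)[:2]
f=lambda v:np.arctan2(v[1],v[0])
print("top: tip len",np.linalg.norm(b-a),"bar angle",f(b-a)-f(c-a))
a=ray("side",*S(466,435),.068)[:2];b=ray("side",*S(354,232),.058)[:2]
for c in(np.array([.5295,.0635]),):print("side",np.linalg.norm(b-a),f(b-a)-f(c-a), np.linalg.norm(c-a))
# edges direction from jig corners (top)
k1=ray("top",*T(212,562),.018)[:2];k2=ray("top",*T(565,360),.018)[:2];print("jig -y dir",f(k2-k1))
a=ray("top",*T(128,373),.068)[:2];b=ray("top",*T(317,272),.058)[:2];print("bar dir",f(b-a))
# bar mask fit, top
im=cv2.cvtColor(r.snapshot("top"),cv2.COLOR_RGB2BGR);hsv=cv2.cvtColor(im,cv2.COLOR_BGR2HSV)
m=np.zeros(im.shape[:2],np.uint8);cv2.circle(m,(227,212),30,1,-1)
m&=((hsv[...,0]>=9)&(hsv[...,0]<=16)).astype(np.uint8)
k=max(cv2.findContours(cv2.morphologyEx(m,cv2.MORPH_OPEN,np.ones((3,3),np.uint8)),0,1)[0],key=cv2.contourArea)
l=cv2.fitLine(k,cv2.DIST_L2,0,.01,.01).ravel();print(l,cv2.contourArea(k))
p=ray("top",l[2],l[3],.058)[:2];q=ray("top",l[2]+20*l[0],l[3]+20*l[1],.058)[:2];print("line dir",f(q-p),p)
```

```text
top: tip len 0.12308871922137216 bar angle -0.031184520472945954
side 0.12352902772020363 0.001135804953551034 0.10421213981847595
jig -y dir -1.0626238006046484
bar dir -1.0785589941596743
[  0.87643296  -0.4815239  217.50633    216.7848    ] 261.5
line dir -1.0729918732686323 [0.51618556 0.08428156]
```

Every estimate puts the bar within about 0.03 rad of its stop, with the disc flush and centred, the bystanders unmoved and the arm clear. Handing in.

```bash
python3 -c "
from plant import r
print(r.finish_job())"
```

```text
the job is handed in; nothing more can be done
None
```

I pushed the disc across the rim with two slightly parted fingertips until it dropped into the recess. After a light press with the shut fingers, I swung the bar round to its stop, moved the arm clear, and handed in at about 18 s. `finish_job` gives no verdict, so these are my own checks:

- **Disc:** before the bar was closed, the side view put its centre within about 0.5 mm of the recess centre at rim height. The shut fingers met nothing above it down to 1 mm over the rim. I did not measure its tilt directly, and the bar now hides part of it.
- **Bar:** the tool stalled when I pushed further, which points to the stop. Four estimates put the angle between -0.03 and +0.001 rad, within the 0.08 limit.
- **Bystanders:** the jar and ferrule, and the end of the chisel in view, look unmoved in the last pictures. I did not look again at the finial, blank, bowl and puck, but the arm had no contact near them that I saw.
- **Disagreement:** the two cameras differed by about 4–5 mm sideways. I corrected for this by working from the disc and recess positions within the side view.

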